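Latch the pull gauge and draw its sprung rod to the mark

TASK

On this paint-lab bench, first swing the steel hook closed over the foot of the pull gauge until it rests fully in its catch. Then take the gauge's round top knob and pull the sprung rod straight up out of the barrel until the brass ring marking its length is level with the barrel's mouth, and finish while still holding it there steadily for the reading. Keep the gauge seated in its nest and leave the other things on the bench where they are.

Things in the scene. Friction and masses are not known exactly. Their poses are not given: they have to be found in the camera images.
- base: aluminium base plate fixed to the bench, 190 mm (its x) by 140 mm (its y), 12 mm thick, origin under its centre; its +x points roughly away from the robot, turned up to 0.3 rad. On it: a nest for the gauge foot (low ridges), a fixed steel lip over the foot on the -y side, the hook along the +y side. When the hook is closed the catch (an open jaw, top 42 mm above the bench) sits at base x -66, y +36 mm
- unit: pull gauge: square steel foot 90 x 90 x 10 mm lying loose in the nest (12 mm above the bench, origin under the foot's centre = base centre), with an upright barrel 36 to 40 mm across whose mouth is 100 mm above the foot's underside. It weighs about 0.5 kg: the spring would lift it out if the hook were open. The closed hook and the fixed lip hold the foot down with about 2 mm of play
- mouth (a point): centre of the barrel's mouth, 112 mm above the bench
- rod (a joint): how far the sprung steel rod (10 mm thick) is drawn straight up out of the barrel, m: 0 = home (start), 0.060 = its mark is level with the mouth, 0.085 = end stop. The spring pulls it back in: 3 N at home, 12 N at the mark (150 N/m)
- mark (a point): the length mark: centre of a raised brass ring round the rod, 21 mm across and 6 mm high, hidden 60 mm below the mouth at the start
- knob: white round knob on top of the rod: 28 mm across and 24 mm high with a 34 mm rim, 4 mm thick, above; origin at the middle of the 28 mm part, at the start 139 mm above the bench and 27 mm above the mouth (15 mm of bare rod below the knob). Upright and free all round; grip it firmly from above
- hook (a joint): angle of the hook, rad: 0 = closed, lying in its catch over the gauge foot (a rigid stop); grows as it swings open, to 1.5. It swings level about an upright pin; light friction (0.04 N m) leaves it where it is put
- hook_hinge (a point): the hook's pivot pin, at base x +78, y +36 mm, 28 mm above the bench. The hook is a flat steel bar 13 mm wide, 8 mm thick, 24 to 32 mm above the bench
- hook_handle (a point): grip point on the hook's upright round handle pin (14 mm thick, its top 96 mm above the bench), 180 mm from the pivot pin; this point is 80 mm above the bench. With angle a it lies at base x = 78 - 180 cos a, y = 36 + 180 sin a mm: seen from above it closes anticlockwise round the pivot
- tint_bottle: small black bottle with white cap, 38 mm across, 85 mm tall, about 160 mm to the lip side of the base plate; origin under its centre. A bystander
- spatula: spatula with wooden handle, 200 mm long, lying beyond the small black bottle; a bystander
- jar: amber glass jar with white lid, 68 mm across, 100 mm tall, standing beyond the base plate; a bystander
- can_lid: flat round steel can lid, 70 mm across, 10 mm thick, on the robot side of the base plate; a bystander
- beaker: off-white beaker, 90 mm across, 120 mm tall, far left; a bystander
- steel_cup: steel cup, 72 mm across, 60 mm tall, on the left of the bench; a bystander
There are look-alikes about, which are no part of the job. Leave any purple look-alike of the base alone. What is shaped like the unit but brown is not meant.

How it is judged (in metres and radians):
On the way:
1. the hook is swung closed into its catch (value of joint hook below 0.05 rad), for 0.3 s.
At the end, for the whole second after the job is handed in: the hook rests in its catch (within 0.06 rad of closed), the gauge sits upright in its nest, and the fingers hold the knob with the rod still, drawn out 60 mm +/- 7 mm (ring level with the mouth) (value of joint hook below 0.06 rad and value of joint rod between 0.053 and 0.067 m and velocity of joint rod between -0.01 and 0.01 m/s and contact force between the fingers and knob above 2 N and distance between unit and base below 0.025 m and angle between unit's own z axis and vertical below 0.09 rad); the arm keeps its last pose, push and grip.
It fails at once if the rod is drawn more than 15 mm before the hook is closed (value of joint rod above 0.015 m and value of joint hook above 0.12 rad).
It fails at once if the gauge comes out of its nest (distance between unit and base above 0.035 m or angle between unit's own z axis and vertical above 0.2 rad).
It fails at once if another thing on the bench is shoved or tipped (moved over 30 mm) (distance of any of tint_bottle, spatula, jar, can_lid, beaker, steel_cup from where it was at the start of the episode above 0.03 m).
It also fails if it takes over 48 s, if anything falls off the work surface, if the arm or the gripper's body presses on something with over 40 N, if the wrist force passes 120 N, or if a joint passes its speed limit or range.

ROBOT

A 6-joint arm with a two-finger parallel gripper is mounted at the origin on the work surface. World frame = base frame: x ahead of the robot, y to its left, z up, the work surface at z = 0. Lengths are in mm, angles in rad, forces in N, time in s.
With the tool pointing down it reaches from about 350 to 775 mm from the base axis. Payload 7.3 kg.
Tool frame: the origin (TCP) lies at the very end of the fingers, on their centre line; the grasp point (between the pads) lies 19 mm behind it; z points along the fingers, y is the line along which they close (so a half turn about z gives the same grasp; the last joint's range is limited). The gripper opens to 92 mm and grips with 3 to 60 N. Pads are 19 mm wide; open, the fingers measure 130 mm over their backs; the gripper's body (75 mm by 190 mm) begins 47 mm behind the grasp point.
Start: joints at [0.976, 0.342, 1.524, -0, 1.275, -0.146], TCP at [227.778, 473.035, 226.741] pointing down, gripper open.
Joint ranges: [-2.53, 2.53], [-0.77, 2.02], [0.04, 2.7], [-1, 4.14], [0.28, 2.66], [-3.11, 3.11]. Speed limits (rad/s): [2.57, 2.57, 3.14, 3.14, 3.14, 3.14].

INTERFACE

Orientations are given as [roll, pitch, yaw] about the fixed x, y, z axes, in that order (R = Rz(yaw) Ry(pitch) Rx(roll)).
In Python, from plant import bot gives the robot as it stands.
- The arm moves only by the tool jog_arm, never from a script. Its argument "targets" is a list of rows, each an object with "xyz": the shift along the tool's x, y, z as a fraction of full scale, a list of three; "spin": the turn about the tool's z as a fraction of full scale. In form: [{"xyz": [x, y, z], "spin": spin}, ...]. A call has exactly 10 rows; each row shifts and turns the commanded pose from where the row before left it, along the tool's axes as they then stand; what a row does not reach is not made up. Full scale, the value 1, is 80 mm for a shift and 0.1 rad for a turn. A row lasts 1/8 s, in which the tool goes at most 62.5 mm and 10.7 degrees, less where a joint would pass 70% of its speed; a pose out of reach is approached as far as the arm can. A call with a number of a shift or a turn outside -1 to 1 is refused whole. A call with a gripper value outside its range is refused whole. "gripper" is the opening in per cent of the stroke, from 0 (shut) to 100 (fully open), set as the call begins (left out, the last holds). The fingers move at their own pace and stop on an object; the grip force is fixed at half the most. Time passes only in rows, so rows that do not move let the fingers close, or fill a call up. It gives the time, the measured TCP pose, the force, the opening and the grip force at its end, in the units of the state.
- bot.get_obs(): the state, without advancing time (a new reading comes with each control period).
- bot.capture(name): name is "scene" or "top" or "wrist"; returns the picture (420x560x3 uint8, blue, green, red); there is no depth.
- bot.get_calibration(name): a dict with "vfov" (degrees; the focal length in pixels is half the picture's height over the tangent of half this angle, whatever the lens; pixels are square), "cx", "cy" (the principal point, pixels), "k1" (the pictures are not rectified: a ray, as slopes to the right and down, at radius r is drawn at 1 + k1 r^2 times it, then the intrinsics apply), "eye" and "rotation" of the camera in the world. Camera axes: x right, y down, z forward; pixel columns grow to the right and rows downward; lengths in mm; the calibration is good to about 2 mm. A picture is of the moment at which its call begins: read the wrist's pose just before it. get_calibration takes no time and is no camera call; for the wrist camera it gives the pose at the moment of the call.
- bot.close_job(): hands the job in; it is judged then, once.
The state is a dict: "time": time; "joint_positions": joint angles; "dq": joint speeds; "tau": joint torques, N m; "tool_pos": TCP position; "tcp_rot": TCP orientation; "contact_force": force on the tool from outside, world axes, zero at the start; "moment": the same for the moment, N m; "grip_width": finger opening in mm; "finger_force": force on a finger pad.
Only numpy, scipy, OpenCV 4.12 (cv2) and the standard library are available. Lean on these libraries where they do the work, as an engineer would, in place of code of your own. Each camera call takes 0.05 s, during which the arm holds its last target. There are 200 camera calls.

## Working session

There is one attempt and no reset: what is moved stays moved. The work goes in short steps, Python scripts to look and compute and a tool call to move; the robot and the scene stay as the last step left them, time stands still between calls to the robot, and variables do not carry over. Pictures are saved under pics/ and viewed, at most 10 in all, crops included, and the job is handed in when it is done.

Besides the shell and the picture viewer there is one more tool, called after "Call:" as name(argument=value, ...) on one line, values as JSON. jog_arm: Moves the arm, as the interface text tells. Shift numbers are shares of 80 mm and turn numbers shares of 0.1 rad, none past 1 either way. Its arguments: {"type":"object","properties":{"targets":{"type":"array","items":{"type":"object","properties":{"xyz":{"type":"array","items":{"type":"number"}},"spin":{"type":"number"}}}},"gripper":{"type":"number"}},"required":["targets"]}

```bash
mkdir -p pics; cat > h.py <<'E'
import numpy as np, cv2
from plant import bot
def ray(c,u,v):
    f=210/np.tan(np.radians(c["vfov"])/2)
    d=np.array([(u-c["cx"])/f,(v-c["cy"])/f]); s=d.copy()
    for _ in range(20): s=d/(1+c["k1"]*(s@s))
    R=np.array(c["rotation"])
    return np.array(c["eye"],float),R@np.array([s[0],s[1],1])
def onz(c,u,v,z):
    e,d=ray(c,u,v); return e+d*(z-e[2])/d[2]
def proj(c,p):
    f=210/np.tan(np.radians(c["vfov"])/2)
    q=np.array(c["rotation"]).T@(np.array(p,float)-np.array(c["eye"])); s=q[:2]/q[2]
    return s*(1+c["k1"]*(s@s))*f+[c["cx"],c["cy"]]
E
python3 - <<'E'
from h import *
a=bot.capture("scene");b=bot.capture("top")
cv2.imwrite("pics/s.png",a);cv2.imwrite("pics/t.png",b)
for n in("scene","top","wrist"): print(n,bot.get_calibration(n))
print(bot.get_obs())
E
```

```text
scene {'vfov': 45.613928883649706, 'cx': 281.74140125234663, 'cy': 210.81039870587662, 'k1': 0.05099437246114165, 'eye': array([1272.45273586, -534.51372359,  950.96947677]), 'rotation': array([-2.30368505,  0.02217615,  0.79157183])}
top {'vfov': 57.96736687989886, 'cx': 283.23189088068386, 'cy': 204.9572358017752, 'k1': -0.09732707768485815, 'eye': array([ 369.90458103,  106.78253553, 1163.46541984]), 'rotation': array([-2.96390531, -0.01932744, -1.58725828])}
wrist {'vfov': 70.76583161619612, 'cx': 279.76599021812837, 'cy': 211.84318780481382, 'k1': -0.046910542452906594, 'eye': array([153.85074382, 507.50828158, 383.91358514]), 'rotation': array([2.83785668e+00, 1.71391709e-03, 1.12079695e+00])}
{'time': 0.1, 'joint_positions': array([ 9.76023498e-01,  3.42631621e-01,  1.52489027e+00, -1.48933210e-06,
        1.27537593e+00, -1.45992850e-01]), 'dq': array([-0.00054864, -0.00296939, -0.00353313,  0.00114557, -0.00088407,
       -0.00010394]), 'tau': array([ 1.91041931e-03, -4.32007813e+01, -2.44693136e+01,  7.19409669e-02,
        5.26517385e-02,  3.50970559e-07]), 'tool_pos': array([227.56362256, 472.73826191, 226.13646604]), 'tcp_rot': array([-3.14030116e+00, -1.88460148e-04,  2.69281299e+00]), 'contact_force': array([0.01062596, 0.69727008, 0.85700065]), 'moment': array([0.00740966, 0.01116236, 0.00849823]), 'finger_force': 0.0, 'grip_width': 91.65359677042923}
```

View pics/t.png

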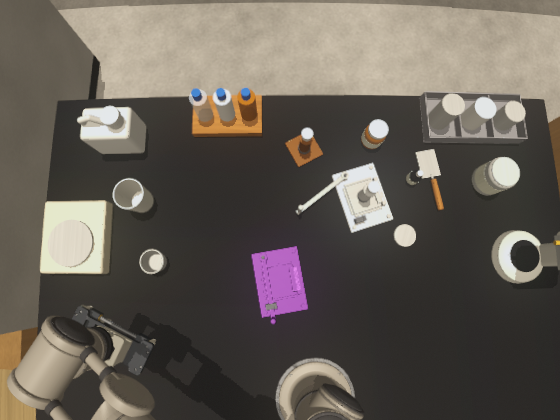

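View pics/s.png

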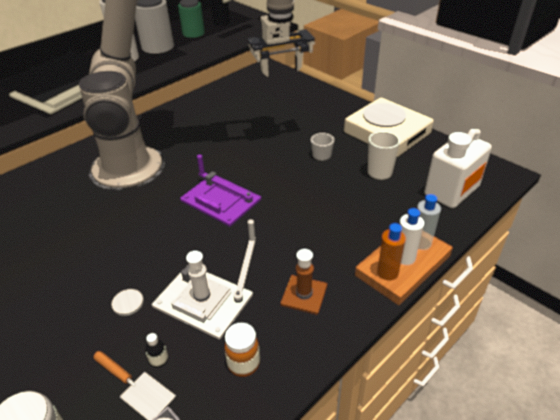

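The top view shows the white base plate near (362,197), with its hook hinge at about (345,177) and the hook handle at about (299,210). The knob is near (373,187), and the purple and brown items are look-alikes. The scene view shows the hook open, handle pin top at (251,222), and the knob at (195,260).

```bash
sed -i 's/R=np.array(c\["rotation"\])/R=rot(c)/; s/np.array(c\["rotation"\]).T/rot(c).T/' h.py; cat >> h.py <<'E'
from scipy.spatial.transform import Rotation
def rot(c): return Rotation.from_euler("xyz",c["rotation"]).as_matrix()
E
python3 - <<'E'
from h import *
b=cv2.imread("pics/t.png"); c=bot.get_calibration("top")
h=cv2.cvtColor(b,cv2.COLOR_BGR2HSV)
m=((h[...,2]>110)&(h[...,1]<90)).astype(np.uint8)*255
m[:150]=0;m[245:]=0;m[:,:285]=0;m[:,396:]=0
m2=cv2.morphologyEx(m,cv2.MORPH_CLOSE,np.ones((9,9)));m2=cv2.morphologyEx(m2,cv2.MORPH_OPEN,np.ones((13,13)))
cn=max(cv2.findContours(m2,0,1)[0],key=cv2.contourArea)
P=np.array([onz(c,*p[0],12)[:2] for p in cn],np.float32)
r=cv2.minAreaRect(P);print(r);box=cv2.boxPoints(r);print(box)
cr=cv2.resize(b[150:245,280:400],None,fx=6,fy=6,interpolation=cv2.INTER_CUBIC);cv2.imwrite("pics/tc.png",cr)
for n,(u,v) in dict(knob=(373,187)).items(): print(n,onz(c,u,v,155))
print("handle",onz(c,299,210,96)); print("hinge",onz(c,345,177,32))
E
```

```text
((597.0413818359375, -159.43716430664062), (194.10598754882812, 155.97128295898438), 16.39910316467285)
[[ 481.91925 -112.02473]
 [ 525.95404 -261.65085]
 [ 712.1635  -206.84961]
 [ 668.1287   -57.22348]]
knob [ 597.74212895 -163.87797686  155.        ]
handle [546.04858504  38.1760028   96.        ]
hinge [ 658.11783696 -110.97396651   32.        ]
```

View pics/tc.png

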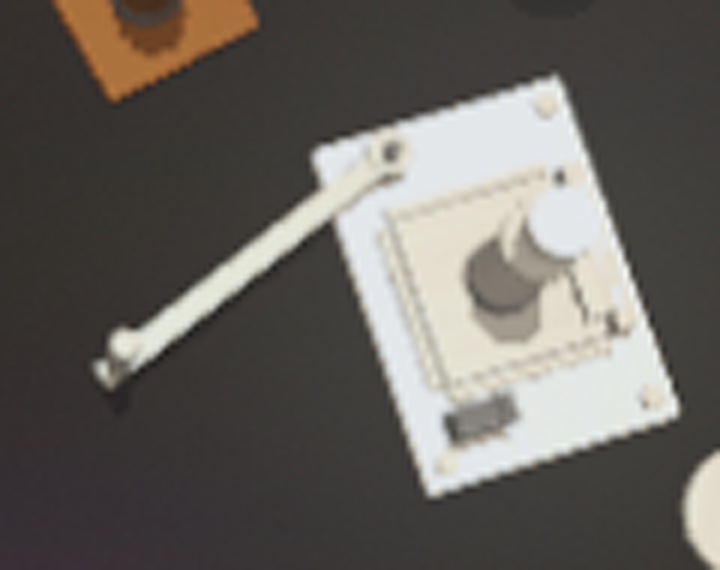

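The enlarged crop shows the plate corners at (313,152), (558,75), (680,412) and (432,495). The pivot is at (390,153), the handle top at (123,342) and the knob top at (562,220).

```bash
python3 - <<'E'
from h import *
c=bot.get_calibration("top")
g=lambda u,v,z:onz(c,280+u/6-.4,150+v/6-.4,z)[:2]
Q=[g(*p,12) for p in((313,152),(558,75),(680,412),(432,495))]
ctr=np.mean(Q,0);print("corners",Q,ctr)
d=Q[0]-Q[3]+Q[1]-Q[2];th=np.arctan2(d[1],d[0]);print("yaw",th,np.linalg.norm(d)/2)
R=np.array([[np.cos(th),-np.sin(th)],[np.sin(th),np.cos(th)]])
print("knob",g(562,220,155),"hinge seen",g(390,153,36),"hinge model",ctr+R@[78,36])
H=g(123,342,96);b=R.T@(H-ctr)-[78,36];print("handle",H,b,np.linalg.norm(b),np.arctan2(b[1],-b[0]))
s=bot.get_calibration("scene")
print(onz(s,195,258,155),onz(s,251,223,96))
for a in (0,.2,.4,.6,.8,1.): print(a,ctr+R@[78-180*np.cos(a),36+180*np.sin(a)])
o=bot.get_obs();print(Rotation.from_euler("xyz",o["tcp_rot"]).as_matrix())
E
```

```text
corners [array([670.30317481, -73.16909645]), array([ 711.40101042, -206.04876064]), array([ 529.83787771, -259.47185318]), array([ 488.97533845, -127.34358901])] [ 600.12935035 -166.50832482]
yaw 0.28824374575761014 189.2532006018611
knob [ 599.80581957 -164.75143976] hinge seen [ 663.1501814  -109.24827047] hinge model [ 664.67775018 -109.82054766]
handle [555.86783111  34.78936979] [-63.21282546 169.57524999] 180.97410509056203 1.2139808132239733
[ 604.12903791 -163.1011335   155.        ] [560.27133609  34.37958255  96.        ]
0 [ 492.10372178 -160.98894338]
0.2 [ 485.3781218  -125.68381541]
0.4 [485.8006322  -89.74626902]
0.6 [493.35440881 -54.60902076]
0.8 [507.7383064  -21.67288186]
1.0 [528.37888436   7.74908778]
[[-9.00977219e-01  4.33865783e-01 -7.30133171e-04]
 [ 4.33866356e-01  9.00976589e-01 -1.08183859e-03]
 [ 1.88460147e-04 -1.29149214e-03 -9.99999148e-01]]
```

Call:
jog_arm(targets=[{"xyz": [-0.607, -0.315, 0], "spin": 0}, {"xyz": [-0.607, -0.315, 0], "spin": 0}, {"xyz": [-0.607, -0.315, 0], "spin": 0}, {"xyz": [-0.607, -0.315, 0], "spin": 0}, {"xyz": [-0.607, -0.315, 0], "spin": 0}, {"xyz": [-0.607, -0.315, 0], "spin": 0}, {"xyz": [-0.607, -0.315, 0], "spin": 0}, {"xyz": [-0.607, -0.315, 0], "spin": 0}, {"xyz": [-0.607, -0.315, 0], "spin": 0}, {"xyz": [-0.607, -0.315, 0], "spin": 0}], gripper=100)

```text
time: 1.35
tool_pos: [556.6, 33.7, 226.4]
tcp_rot: [3.142, -0.001, 2.693]
contact_force: [0.5, 0.4, -0.6]
grip_width: 92.0
finger_force: 0.0
```

Call:
jog_arm(targets=[{"xyz": [0, 0, 0], "spin": 0.95}, {"xyz": [0, 0, 0], "spin": 0.95}, {"xyz": [0, 0, 0], "spin": 0.95}, {"xyz": [0, 0, 0], "spin": 0.95}, {"xyz": [0, 0, 0], "spin": 0.95}, {"xyz": [0, 0, 0], "spin": 0}, {"xyz": [0, 0, 0], "spin": 0}, {"xyz": [0, 0, 0], "spin": 0}, {"xyz": [0, 0, 0], "spin": 0}, {"xyz": [0, 0, 0], "spin": 0}])

```text
time: 2.6
tool_pos: [556.0, 35.3, 226.7]
tcp_rot: [3.141, 0.0, 2.218]
contact_force: [-0.4, -0.1, 0.5]
grip_width: 91.7
finger_force: 0.0
```

```bash
python3 - <<'E'
from h import *
o=bot.get_obs();print(o["tool_pos"],o["tcp_rot"],o["joint_positions"],o["time"])
c=bot.get_calibration("wrist");w=bot.capture("wrist")
np.save("c1.npy",c,allow_pickle=True)
for n,p in dict(handle=(556,35,96),knob=(600,-165,155),hinge=(664,-110,32)).items(): 
    q=proj(c,p);print(n,q)
cv2.imwrite("pics/w1.png",w)
E
```

```text
[555.95636571  35.3117812  226.74134359] [3.14146561e+00 9.52488526e-06 2.21808182e+00] [-7.41921658e-02  4.00900038e-01  1.43445464e+00  7.95278305e-05
  1.30613630e+00 -7.21498460e-01] 2.6
handle [280.66615077 203.23470493]
knob [198.19757171 392.28351595]
hinge [279.64583984 314.35214497]
```

View pics/w1.png

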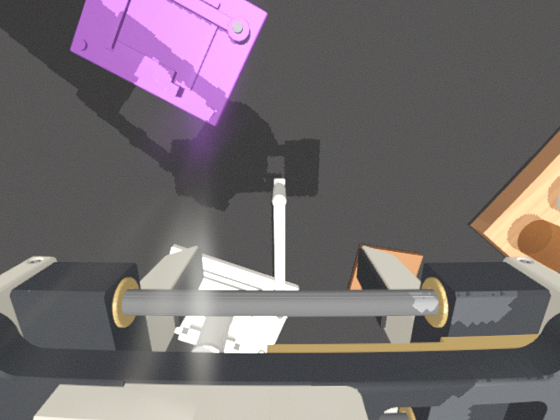

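The wrist view shows the hook bar running down from its tip at about (280,182), and the handle top near (280,203), exactly where predicted. The handle is centred between the fingers, so I'll descend and grip.

Call:
jog_arm(targets=[{"xyz": [0, 0, 0.35], "spin": 0}, {"xyz": [0, 0, 0.35], "spin": 0}, {"xyz": [0, 0, 0.35], "spin": 0}, {"xyz": [0, 0, 0.35], "spin": 0}, {"xyz": [0, 0, 0.35], "spin": 0}, {"xyz": [0, 0, 0.3], "spin": 0}, {"xyz": [0, 0, 0], "spin": 0}, {"xyz": [0, 0, 0], "spin": 0}, {"xyz": [0, 0, 0], "spin": 0}, {"xyz": [0, 0, 0], "spin": 0}])

```text
time: 3.9
tool_pos: [556.5, 35.3, 63.6]
tcp_rot: [3.14, 0.001, 2.218]
contact_force: [0.6, -0.5, 0.5]
grip_width: 91.8
finger_force: 0.0
```

Call:
jog_arm(targets=[{"xyz": [0, 0, 0], "spin": 0}, {"xyz": [0, 0, 0], "spin": 0}, {"xyz": [0, 0, 0], "spin": 0}, {"xyz": [0, 0, 0], "spin": 0}, {"xyz": [0, 0, 0], "spin": 0}, {"xyz": [0, 0, 0], "spin": 0}, {"xyz": [0, 0, 0], "spin": 0}, {"xyz": [0, 0, 0], "spin": 0}, {"xyz": [0, 0, 0], "spin": 0}, {"xyz": [0, 0, 0], "spin": 0}], gripper=0)

```text
time: 5.15
tool_pos: [555.9, 35.3, 62.7]
tcp_rot: [3.142, -0.0, 2.218]
contact_force: [-0.1, -0.5, 0.0]
grip_width: 13.4
finger_force: 30.0
```

Call:
jog_arm(targets=[{"xyz": [-0.007, -0.18, 0], "spin": -0.8}, {"xyz": [-0.007, -0.18, 0], "spin": -0.8}, {"xyz": [-0.007, -0.18, 0], "spin": -0.8}, {"xyz": [-0.007, -0.18, 0], "spin": -0.8}, {"xyz": [-0.007, -0.18, 0], "spin": -0.8}, {"xyz": [-0.007, -0.18, 0], "spin": -0.8}, {"xyz": [-0.007, -0.18, 0], "spin": -0.8}, {"xyz": [-0.007, -0.18, 0], "spin": -0.8}, {"xyz": [-0.007, -0.18, 0], "spin": -0.8}, {"xyz": [-0.007, -0.18, 0], "spin": -0.8}])

```text
time: 6.4
tool_pos: [486.2, -86.7, 62.8]
tcp_rot: [-3.142, 0.002, 3.021]
contact_force: [4.1, -0.4, -4.5]
grip_width: 13.5
finger_force: 30.0
```

Call:
jog_arm(targets=[{"xyz": [-0.007, -0.18, 0], "spin": -0.8}, {"xyz": [-0.007, -0.18, 0], "spin": -0.8}, {"xyz": [-0.007, -0.18, 0], "spin": -0.8}, {"xyz": [-0.007, -0.18, 0], "spin": -0.8}, {"xyz": [-0.003, -0.09, 0], "spin": -0.4}, {"xyz": [-0.003, -0.06, 0], "spin": -0.4}, {"xyz": [0, -0.04, 0], "spin": 0}, {"xyz": [0, 0, 0], "spin": 0}, {"xyz": [0, 0, 0], "spin": 0}, {"xyz": [0, 0, 0], "spin": 0}])

```text
time: 7.65
tool_pos: [492.4, -157.3, 62.7]
tcp_rot: [3.141, 0.002, -2.866]
contact_force: [4.9, 5.6, -2.3]
grip_width: 13.1
finger_force: 30.0
```

Call:
jog_arm(targets=[{"xyz": [0, -0.02, 0], "spin": 0}, {"xyz": [0, -0.02, 0], "spin": 0}, {"xyz": [0, -0.02, 0], "spin": 0}, {"xyz": [0, 0, 0], "spin": 0}, {"xyz": [0, 0, 0], "spin": 0}, {"xyz": [0, 0, 0], "spin": 0}, {"xyz": [0, 0, 0], "spin": 0}, {"xyz": [0, 0, 0], "spin": 0}, {"xyz": [0, 0, 0], "spin": 0}, {"xyz": [0, 0, 0], "spin": 0}])

```text
time: 8.9
tool_pos: [492.3, -157.6, 62.5]
tcp_rot: [3.134, 0.0, -2.866]
contact_force: [3.9, 22.9, 5.5]
grip_width: 13.3
finger_force: 30.0
```

Call:
jog_arm(targets=[{"xyz": [0, 0, 0], "spin": 0}, {"xyz": [0, 0, 0], "spin": 0}, {"xyz": [0, 0, 0], "spin": 0}, {"xyz": [0, 0, 0], "spin": 0}, {"xyz": [0, 0, 0], "spin": 0}, {"xyz": [0, 0, 0], "spin": 0}, {"xyz": [0, 0, -0.4], "spin": 0}, {"xyz": [0, 0, -0.7], "spin": 0}, {"xyz": [0, 0, -0.7], "spin": 0}, {"xyz": [0, 0, -0.3], "spin": 0}], gripper=70)

```text
time: 10.15
tool_pos: [493.8, -163.4, 234.3]
tcp_rot: [-3.138, 0.004, -2.865]
contact_force: [-0.2, -0.1, -0.1]
grip_width: 64.3
finger_force: 0.0
```

```bash
python3 - <<'E'
from h import *
c=bot.get_calibration("scene");w=bot.capture("scene")
cv2.imwrite("pics/s2.png",cv2.resize(w[180:360,100:310],None,fx=3,fy=3,interpolation=cv2.INTER_CUBIC))
o=bot.get_obs();p=o["tool_pos"];R=Rotation.from_euler("xyz",o["tcp_rot"]).as_matrix()
print(p,o["tcp_rot"],R.T@(np.array([601,-165,230])-p),o["time"])
for p in((492,-161,96),(493,-157,96),(601,-165,155)): print((proj(c,p)-[100,180])*3)
E
```

```text
[ 494.49901725 -163.71466178  236.183651  ] [-3.13591422  0.006248   -2.86543725] [-102.07465955  -30.23583866    6.99334687] 10.2
[210.57435962 210.30028974]
[215.5246665  208.28610774]
[280.24148758 233.16815114]
```

View pics/s2.png

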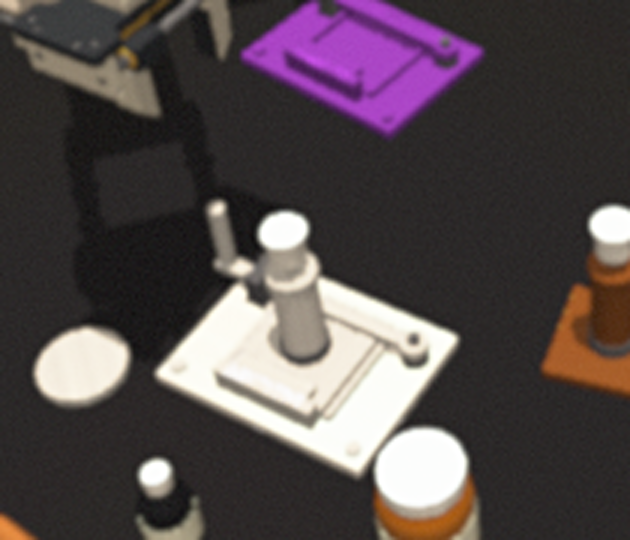

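The scene crop shows the handle top at (217,207), matching the predicted closed position, with the hook lying in its catch. The knob top is at (284,228), so I'll move above it.

Call:
jog_arm(targets=[{"xyz": [-0.322, -0.094, 0], "spin": 0}, {"xyz": [-0.322, -0.094, 0], "spin": 0}, {"xyz": [-0.322, -0.094, 0], "spin": 0}, {"xyz": [-0.322, -0.094, 0], "spin": 0}, {"xyz": [0, 0, 0], "spin": 0}, {"xyz": [0, 0, 0], "spin": 0}, {"xyz": [0, 0, 0], "spin": 0}, {"xyz": [0, 0, 0], "spin": 0}, {"xyz": [0, 0, 0], "spin": 0}, {"xyz": [0, 0, 0], "spin": 0}], gripper=100)

```text
time: 11.45
tool_pos: [600.0, -163.7, 230.9]
tcp_rot: [-3.142, 0.0, -2.865]
contact_force: [0.4, 0.1, 0.4]
grip_width: 91.8
finger_force: 0.0
```

```bash
python3 - <<'E'
from h import *
o=bot.get_obs();c=bot.get_calibration("wrist");w=bot.capture("wrist")
p=o["tool_pos"];R=Rotation.from_euler("xyz",o["tcp_rot"]).as_matrix()
q=proj(c,(602,-164.5,155));print(p,o["tcp_rot"],q,proj(c,(612,-164.5,155)),proj(c,(602,-154.5,155)),o["time"])
cv2.imwrite("pics/w2.png",w)
E
```

```text
[ 600.04180853 -163.7377896   230.86247336] [-3.14150500e+00  1.81896230e-04 -2.86548736e+00] [278.96343933 223.73866894] [275.77355391 234.42248167] [290.4047942  226.78160455] 11.45
```

View pics/w2.png

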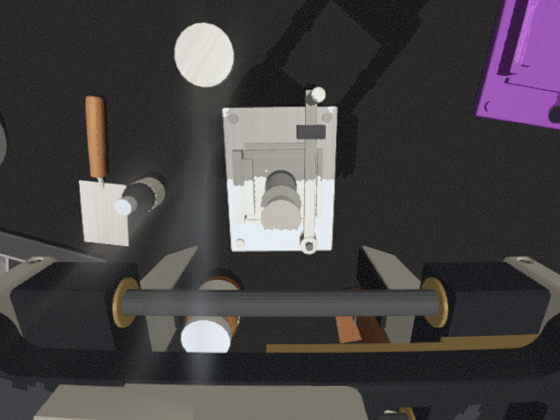

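The wrist view shows the knob's rim at about (281,210), the handle top at (318,94) and the hinge at (309,245). The knob appears off from prediction, so I'll cross-check.

```bash
python3 - <<'E'
from h import *
c=bot.get_calibration("wrist");w=cv2.imread("pics/w2.png")
for u,v,z in((318,94,96),(309,245,34),(281,210,155),(228,112,12),(331,110,12),(331,250,12),(232,250,12)): print(u,v,onz(c,u,v,z))
cv2.imwrite("pics/w2c.png",cv2.resize(w[90:265,210:350],None,fx=4,fy=3.4,interpolation=cv2.INTER_CUBIC))
E
```

```text
318 94 [ 489.5565831  -158.68629866   96.        ]
309 245 [ 661.51719516 -107.53720249   34.        ]
281 210 [ 589.95367666 -166.13055527  155.        ]
228 112 [ 529.69688575 -249.67777028   12.        ]
331 110 [ 493.53675922 -130.0187101    12.        ]
331 250 [669.14697942 -70.81419037  12.        ]
232 250 [ 706.66518735 -203.60677191   12.        ]
```

View pics/w2c.png

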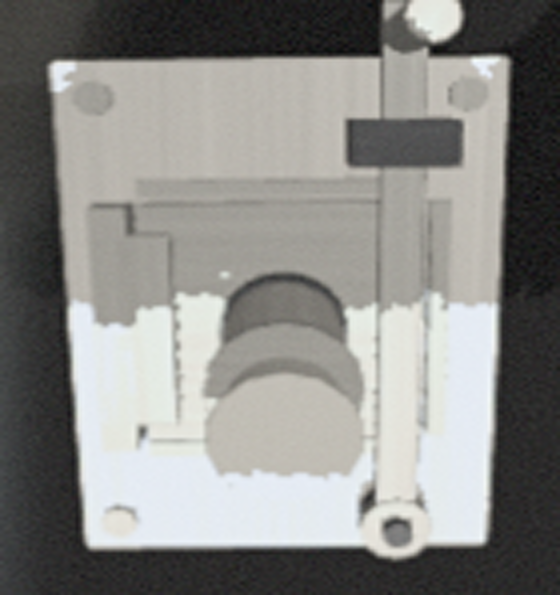

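The crop shows that the knob's lower edge blends into the bright plate. Its true centre is about (281,219), or roughly (599,-164), so the tool is already above it within about 2 mm. I'll descend and grip.

Call:
jog_arm(targets=[{"xyz": [0, 0, 0.3], "spin": 0}, {"xyz": [0, 0, 0.3], "spin": 0}, {"xyz": [0, 0, 0.3], "spin": 0}, {"xyz": [0, 0, 0.3], "spin": 0}, {"xyz": [0, 0, 0.2], "spin": 0}, {"xyz": [0, 0, 0], "spin": 0}, {"xyz": [0, 0, 0], "spin": 0}, {"xyz": [0, 0, 0], "spin": 0}, {"xyz": [0, 0, 0], "spin": 0}, {"xyz": [0, 0, 0], "spin": 0}])

```text
time: 12.75
tool_pos: [600.3, -163.7, 119.1]
tcp_rot: [-3.141, 0.001, -2.865]
contact_force: [0.6, 0.9, -0.2]
grip_width: 91.4
finger_force: 0.0
```

Call:
jog_arm(targets=[{"xyz": [0, 0, 0], "spin": 0}, {"xyz": [0, 0, 0], "spin": 0}, {"xyz": [0, 0, 0], "spin": 0}, {"xyz": [0, 0, 0], "spin": 0}, {"xyz": [0, 0, 0], "spin": 0}, {"xyz": [0, 0, 0], "spin": 0}, {"xyz": [0, 0, 0], "spin": 0}, {"xyz": [0, 0, 0], "spin": 0}, {"xyz": [0, 0, 0], "spin": 0}, {"xyz": [0, 0, 0], "spin": 0}], gripper=0)

```text
time: 14.0
tool_pos: [600.1, -163.4, 118.7]
tcp_rot: [3.141, -0.0, -2.865]
contact_force: [-0.9, 3.3, 1.6]
grip_width: 31.8
finger_force: 30.0
```

The grip width of 31.8 mm matches neither the 28 mm body nor the 34 mm rim, so I'll look before pulling.

```bash
python3 - <<'E'
from h import *
w=bot.capture("scene");t=bot.capture("top");k=bot.capture("wrist")
a=cv2.resize(w[220:320,140:260],None,fx=3.3,fy=3.3,interpolation=cv2.INTER_CUBIC)
b=cv2.resize(k[100:320,160:400],(396,330))
cv2.imwrite("pics/g.png",np.hstack([a,b]));print(bot.get_obs()["grip_width"],bot.get_obs()["finger_force"])
E
```

```text
31.747885408807804 30.00021368265152
```

View pics/g.png

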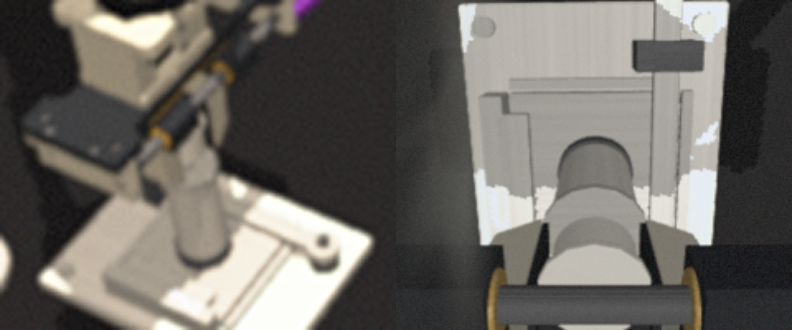

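The left half shows the knob between the fingers. The right half (wrist) shows the rim's near edge at about pixel (281,265) in the full picture, spanning u 246 to 314. I'll compare that with a centred rim.

```bash
python3 - <<'E'
from h import *
o=bot.get_obs();c=bot.get_calibration("wrist");p=o["tool_pos"];R=Rotation.from_euler("xyz",o["tcp_rot"]).as_matrix()
for z in(151,155):
  for d in(-8,-4,0,4,8):
    f=lambda x,y:proj(c,np.append((p+R@[x,y,0])[:2],z)).round(1)
    print(z,d,f(d+17,0),f(d,17),f(d,-17))
t=cv2.imread("pics/w2.png");c1=c
# knob 28 body lower front edge at z=127
for z in(112,127): print(z,proj(c,np.append((p+R@[14 if z==127 else 19,0,0])[:2],z)))
E
```

```text
151 -8 [280.8 278.8] [314.8 308.7] [246.7 308.8]
151 -4 [280.8 271.4] [315.1 301.9] [246.4 301.9]
151 0 [280.8 263.8] [315.4 294.9] [246.1 295. ]
151 4 [280.8 256.1] [315.8 287.8] [245.8 287.8]
151 8 [280.8 248.3] [316.1 280.5] [245.4 280.6]
155 -8 [280.8 283.2] [315.7 313.7] [245.8 313.8]
155 -4 [280.8 275.6] [316.1 306.7] [245.5 306.8]
155 0 [280.8 267.9] [316.4 299.6] [245.2 299.7]
155 4 [280.8 260. ] [316.7 292.4] [244.8 292.4]
155 8 [280.8 252. ] [317.1 285. ] [244.5 285. ]
112 [280.59596269 230.23248245]
127 [280.65101304 248.44241563]
```

The knob is centred within about 2 mm, so I'll start pulling gently and watch the force.

Call:
jog_arm(targets=[{"xyz": [0, 0, -0.06], "spin": 0}, {"xyz": [0, 0, -0.06], "spin": 0}, {"xyz": [0, 0, -0.07], "spin": 0}, {"xyz": [0, 0, -0.07], "spin": 0}, {"xyz": [0, 0, -0.06], "spin": 0}, {"xyz": [0, 0, -0.06], "spin": 0}, {"xyz": [0, 0, 0], "spin": 0}, {"xyz": [0, 0, 0], "spin": 0}, {"xyz": [0, 0, 0], "spin": 0}, {"xyz": [0, 0, 0], "spin": 0}])

```text
time: 15.4
tool_pos: [600.1, -163.6, 148.9]
tcp_rot: [3.141, -0.0, -2.865]
contact_force: [-0.6, 0.7, -8.1]
grip_width: 32.2
finger_force: 30.0
```

Call:
jog_arm(targets=[{"xyz": [0, 0, -0.06], "spin": 0}, {"xyz": [0, 0, -0.06], "spin": 0}, {"xyz": [0, 0, -0.07], "spin": 0}, {"xyz": [0, 0, -0.07], "spin": 0}, {"xyz": [0, 0, -0.06], "spin": 0}, {"xyz": [0, 0, -0.06], "spin": 0}, {"xyz": [0, 0, 0], "spin": 0}, {"xyz": [0, 0, 0], "spin": 0}, {"xyz": [0, 0, 0], "spin": 0}, {"xyz": [0, 0, 0], "spin": 0}])

```text
time: 16.65
tool_pos: [600.1, -163.6, 179.3]
tcp_rot: [3.141, -0.0, -2.865]
contact_force: [-0.8, 0.1, -12.0]
grip_width: 32.0
finger_force: 30.0
```

```bash
python3 - <<'E'
from h import *
k=bot.capture("wrist");s=bot.capture("scene")
a=cv2.resize(s[200:330,140:260],(369,400),interpolation=cv2.INTER_CUBIC)
b=cv2.resize(k[100:320,200:360],(400,400) if 0 else (291,400))
b=cv2.resize(k[100:320,200:360],(291,400));cv2.imwrite("pics/m.png",np.hstack([a,b]))
o=bot.get_obs();print(o["tool_pos"],o["contact_force"],o["time"])
E
```

```text
[ 600.09431774 -163.63467817  179.37638039] [ -1.69328987  -0.08978617 -12.5266758 ] 16.75
```

View pics/m.png

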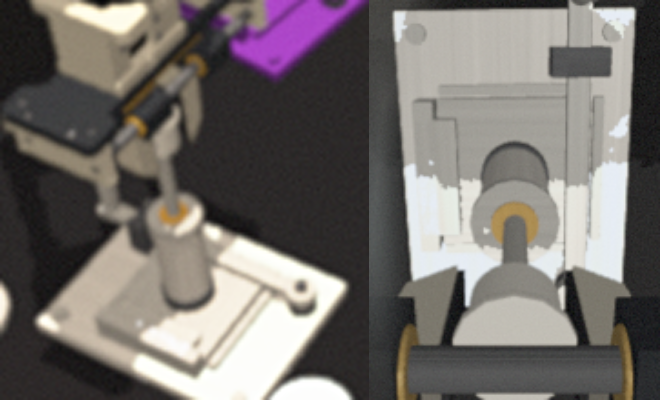

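The brass ring is at the barrel mouth in both views ((172,213) left, (515,222) right). The hook still lies in its catch, and the pull reads about 12 N, which matches 60 mm. I'll hand in.

```bash
python3 -c "
from plant import bot
print(bot.close_job())"
```

```text
the job is handed in; nothing more can be done
None
```

The hook is closed in its catch, and I handed the job in with the knob still gripped and the rod drawn out about 60 mm, brass ring level with the mouth; no pass/fail verdict was returned.

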